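# Line up two culture dishes against the stop

## Robot

A 6-joint arm with a two-finger parallel gripper is mounted at the origin on the work surface. World frame = base frame: x ahead of the robot, y to its left, z up, the work surface at z = 0. Lengths are in mm, angles in rad, forces in N, time in s.
With the tool pointing down it reaches from about 300 to 775 mm from the base axis. Payload 14.6 kg.
Tool frame: the origin (TCP) lies midway between the tips of the shut fingers; the grasp point (between the pads) lies 19 mm behind it (manip.grip_point_offset is the distance from the TCP to the grasp point, in mm); x points along the fingers, z is the direction in which the jaws open and shut, and the axes are right-handed (so a half turn about x gives the same grasp; the last joint's range is limited). The gripper opens to 94 mm and grips with 3 to 60 N. Pads are 16 mm wide; open, the fingers measure 119 mm over their backs; the gripper's body (75 mm by 177 mm) begins 78 mm behind the grasp point.
Start: joints at [1.256, 0.3, 1.521, -0, 1.321, -0.067], TCP at [134.897, 533.19, 205.446] pointing down, gripper open.
Joint ranges: [-3.03, 3.03], [-0.79, 2.21], [0.23, 2.52], [-1.04, 4.18], [0, 3.07], [-2.55, 2.55]. Speed limits (rad/s): [2.22, 2.22, 2.57, 3.14, 3.14, 3.14].

## Interface

Orientations are given as [roll, pitch, yaw] about the fixed x, y, z axes, in that order (R = Rz(yaw) Ry(pitch) Rx(roll)).
In Python, from cell import manip, camera, calibration, order gives the robot as it stands.
- The arm moves only by the tool jog_arm, never from a script. Its arguments are lists of equal length, an entry for each row: "turn": the turn, a rotation vector about the tool's x, y, z in degrees, a list of three; "dp": the shift along the tool's x, y, z in cm, a list of three; "gripper": the closure, from 0 (fully open) to 1 (shut). In form: {"turn": [[ax, ay, az], ...], "dp": [[tx, ty, tz], ...], "gripper": [gripper, ...]}. A call has 1 to 8 rows; each row shifts and turns the pose as measured when the row begins, along the tool's axes as they then stand; what a row does not reach is not made up. A row lasts 1/8 s, in which the tool goes at most 62.5 mm and 10.7 degrees, less where a joint would pass 70% of its speed; a pose out of reach is approached as far as the arm can. A call is refused whole if a number of a shift passes 6.25 or a number of a turn 10.7, either way. A call with a gripper value outside its range is refused whole. The fingers move at their own pace and stop on an object; "grip_force" is the grip in N (left out, the last holds). Time passes only in rows, so rows that do not move let the fingers close. It gives the time, the measured TCP pose, the force and the opening at its end, in the units of the state.
- manip.read_state(): the state, without advancing time (a new reading comes with each control period).
- camera(name): name is "side" or "top"; returns (picture, depth): 420x560x3 uint8, red, green, blue; 420x560 float32, mm along the optical axis (not along the pixel's ray), 0 where there is no reading.
- calibration(name): a dict with "K" (3x3 intrinsics, pixels), "world_from_camera" (4x4, takes a point from camera to world coordinates). Camera axes: x right, y down, z forward; pixel columns grow to the right and rows downward; lengths in mm; the calibration is good to about 2 mm. A picture is of the moment at which its call begins. calibration takes no time and is no camera call.
- order.sign_off(): hands the job in, once; it reports no verdict.
The state is a dict: "clock": time; "joints": joint angles; "qd": joint speeds; "effort": joint torques, N m; "eef_pos": TCP position; "eef_rot": TCP orientation; "wrist_force": force on the tool from outside, world axes, zero at the start; "moment": the same for the moment, N m; "finger_gap": finger opening in mm.
Only numpy, scipy, OpenCV 4.12 (cv2) and the standard library are available. Lean on these libraries where they do the work, as an engineer would, in place of code of your own. Each camera call takes 0.05 s, during which the arm holds its last target.

## Task

On the yellow tray, push the red Petri dish along the tray with the fingertips until it sits snug in the corner of the black stop, touching both the long bar and the short end piece; then push the green dish in beside it, so that it touches the long bar and the red dish. Slide the dishes only, never lift or tip them, and leave the cream dish and everything else where it is.

Things in the scene. Friction and masses are not known exactly. Their poses are not given: they have to be found in the camera images.
- tray: yellow work tray fixed on the bench, 340 mm (its x) by 540 mm (its y), its floor 4 mm above the bench, rim 8 mm wide and 12 mm high over the bench. Origin: centre of its underside, on the bench; x points away from the robot
- stop: black L-shaped stop on the tray floor, 14 mm high and thick. Origin: the inner corner of the L, at tray floor level. Long bar: inner face in the plane x = 0 of this frame, from y = 0 to -320 mm. Short end piece: inner face in the plane y = 0, from x = 0 to -50 mm. Dishes go on the side x < 0, y < 0: snug, the red one has its centre at (-30, -30) mm, the green at (-30, -90). A red and a green dot on the bar mark them
- red_dish: closed clear Petri dish, a flat disc 60 mm in diameter and 15 mm high, about 35 g, filled with red medium; it lies flat on the tray and slides easily. Origin: centre of its underside, z up; its yaw means nothing. It starts in a loose row with the other two dishes, in any order, on the robot's side of the long bar, with at least 12 mm between dishes
- green_dish: closed clear Petri dish, a flat disc 60 mm in diameter and 15 mm high, about 35 g, filled with green medium; it lies flat on the tray and slides easily. Origin: centre of its underside, z up; its yaw means nothing. It starts in the same row
- cream_dish: closed clear Petri dish, a flat disc 60 mm in diameter and 15 mm high, about 35 g, filled with pale cream medium; it lies flat on the tray and slides easily. Origin: centre of its underside, z up; its yaw means nothing. Bystander in the same row: leave it where it is
- vial: small amber glass vial with a white cap, 26 mm in diameter, 55 mm tall, standing in the tray's left part. Bystander. Origin: centre of its underside
- counter_pen: white colony-counting pen, about 142 mm long, 18 mm wide, 16 mm high, lying in the tray's left part, tip to +x of its own frame. Bystander. Origin on its underside, 68 mm from its blunt end and 75 mm from its tip
- beaker: empty glass beaker, 68 mm in diameter, 90 mm tall, on the bench left of the tray. Bystander. Origin: centre of its underside
- reagent: amber reagent bottle with black cap, 60 mm in diameter, 150 mm tall, on the bench right of the tray. Bystander. Origin: centre of its underside
Things that resemble listed ones, but are neither listed nor needed, are in the scene too. What is shaped like the green_dish but purple is not meant.

How it is judged:
By the outcome, as a careful person would: the job done as asked, in the order asked, and still so for the second after the job is handed in, with the robot touching nothing.
It also fails if it takes over 61 s, if anything falls off the work surface, if the arm or the gripper's body presses on something with over 40 N, if the wrist force passes 120 N, or if a joint passes its speed limit or range.

## Working session

There is one attempt and no reset: what is moved stays moved. The work goes in short steps, Python scripts to look and compute and a tool call to move; the robot and the scene stay as the last step left them, time stands still between calls to the robot, and variables do not carry over. Pictures are saved under pics/ and viewed, and the job is handed in when it is done.

Besides the shell and the picture viewer there is one more tool, called after ">>>" as name(argument=value, ...), one argument or row to a line, values as JSON. jog_arm: Moves the arm, as the interface text tells. Its arguments: {"type":"object","properties":{"turn":{"type":"array","items":{"type":"array","items":{"type":"number"}}},"dp":{"type":"array","items":{"type":"array","items":{"type":"number"}}},"gripper":{"type":"array","items":{"type":"number"}},"grip_force":{"type":"number"}},"required":["turn","dp","gripper"]}

```bash
mkdir -p pics; python3 - <<'E'
from cell import manip,camera,calibration
import cv2,numpy as np
for n in("top","side"):
    p,d=camera(n); cv2.imwrite(f"pics/{n}0.png",p[:,:,::-1]); np.savez(f"{n}0.npz",p=p,d=d)
    c=calibration(n); print(n,np.round(c["K"],1).tolist(),np.round(c["world_from_camera"],3).tolist())
print(manip.read_state())
E
```

```text
top [[504.8, 0.0, 280.0], [0.0, 504.8, 209.8], [0.0, 0.0, 1.0]] [[0.055, -0.974, 0.219, 311.819], [-0.998, -0.052, 0.017, -16.163], [-0.005, -0.22, -0.976, 1239.991], [0.0, 0.0, 0.0, 1.0]]
side [[465.6, 0.0, 279.8], [0.0, 465.6, 209.4], [0.0, 0.0, 1.0]] [[-0.967, -0.162, 0.197, 321.782], [-0.255, 0.596, -0.762, 995.795], [0.007, -0.787, -0.617, 844.312], [0.0, 0.0, 0.0, 1.0]]
{'clock': 0.1, 'joints': array([ 1.25641838e+00,  3.00398801e-01,  1.52147843e+00, -2.62659892e-05,
        1.32070587e+00, -6.66132433e-02]), 'qd': array([-0.00048223, -0.00272943, -0.00266115,  0.00095319,  0.00014191,
       -0.00107318]), 'effort': array([ 1.73930071e-04, -5.32649374e+01, -3.53282189e+01,  7.09206867e-02,
        2.34274036e-02, -7.29376461e-05]), 'eef_pos': array([134.82879036, 532.98994808, 204.96941473]), 'eef_rot': array([ 3.1006615 ,  1.56980555, -1.85948567]), 'wrist_force': array([ 0.91817951,  0.22625328, -0.63533111]), 'moment': array([ 0.00808611, -0.04147609,  0.01145282]), 'finger_gap': 93.7115561240632}
```

View pics/top0.png

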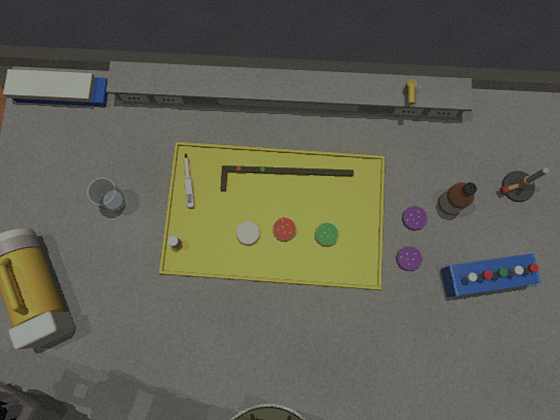

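View pics/side0.png

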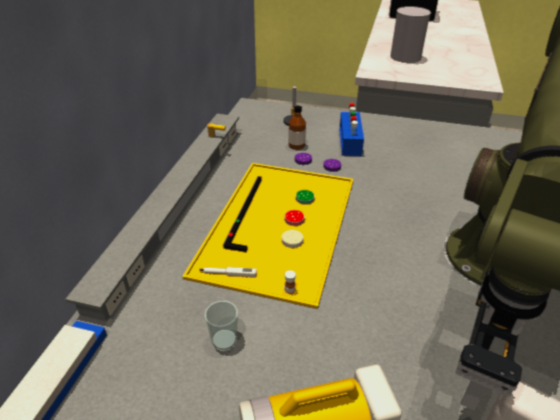

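The top view shows the cream dish at (248,233), red at (284,229) and green at (326,234). The stop's inner corner is near (228,174), with the red and green dots at (238,168) and (263,169). Possible confusions are the purple dishes at (415,218) and (409,259), and the dots and rack caps at (488,275) and (504,272). I choose the red and green discs on the tray.

```bash
cat > h.py <<'E'
import numpy as np,cv2
from cell import manip,camera,calibration
def ray(n,uv,z):
    c=calibration(n);T=c["world_from_camera"];uv=np.atleast_2d(uv).astype(float)
    d=np.c_[uv,np.ones(len(uv))]@np.linalg.inv(c["K"]).T@T[:3,:3].T
    o=T[:3,3]; return o+d*((z-o[2])/d[:,2])[:,None]
def proj(n,P):
    c=calibration(n);T=np.linalg.inv(c["world_from_camera"]);P=np.atleast_2d(P)
    q=(P@T[:3,:3].T+T[:3,3])@c["K"].T; return q[:,:2]/q[:,2:]
def comps(mask,amin):
    n,l,s,c=cv2.connectedComponentsWithStats(mask.astype(np.uint8))
    return [(l==i,s[i],c[i]) for i in range(1,n) if s[i,4]>=amin]
E
python3 - <<'E'
from h import *
for n in("top","side"):
    p=np.load(n+"0.npz")["p"]; hsv=cv2.cvtColor(p,cv2.COLOR_RGB2HSV).astype(int); H,S,V=[hsv[...,i] for i in range(3)]
    if n=="top": R=np.s_[135:295,155:390]
    else: R=np.s_[160:305,185:360]
    ok=np.zeros(H.shape,bool);ok[R]=1
    M=dict(red=((H<8)|(H>172))&(S>120)&(V>60),green=(H>40)&(H<85)&(S>80)&(V>40),cream=(S<110)&(V>90),black=(V<50))
    for k,m in M.items():
        for l,s,c in comps(m&ok,8):
            z=19 if k!="black" else 18
            print(n,k,s.tolist(),np.round(c,1),np.round(ray(n,c,z)[0],1))
    x0,y0=R[1].start,R[0].start
    cr=cv2.resize(p[R][:,:,::-1],None,fx=3.2,fy=3.2,interpolation=cv2.INTER_CUBIC)
    cv2.imwrite(f"pics/{n}0c.png",cr)
E
```

```text
top red [236, 167, 5, 4, 14] [238.4 168.1] [688.3 116.3  19. ]
top red [274, 218, 21, 21, 334] [284.  228.4] [539.9  -7.   19. ]
top green [260, 167, 6, 5, 22] [262.1 169. ] [689.4  56.2  19. ]
top green [316, 222, 22, 24, 371] [326.5 233.3] [ 533.3 -111.9   19. ]
top cream [155, 135, 235, 160, 8628] [262.7 210.2] [582.8  48.2  19. ]
top cream [184, 158, 11, 50, 329] [188.  184.3] [639.2 239.4  19. ]
top cream [260, 167, 5, 4, 12] [262.  168.8] [689.9  56.5  19. ]
top cream [272, 217, 10, 18, 27] [274.4 225. ] [547.3  17.   19. ]
top cream [286, 217, 8, 5, 9] [289.9 218.6] [565.4 -20.3  19. ]
top cream [236, 221, 24, 24, 457] [247.4 232.3] [525.4  82.1  19. ]
top cream [315, 222, 24, 23, 128] [326.2 231.5] [ 537.7 -110.9   19. ]
top cream [295, 226, 2, 5, 9] [295.6 228. ] [542.5 -35.4  19. ]
top cream [327, 227, 4, 4, 8] [328.5 228.9] [ 544.7 -116.4   19. ]
top cream [321, 229, 5, 5, 12] [323.5 231.2] [ 538.3 -104.3   19. ]
top cream [292, 232, 4, 6, 8] [293.6 234.5] [526.  -31.5  19. ]
top cream [167, 235, 11, 11, 96] [172.1 240.3] [495.6 265.1  19. ]
top cream [320, 235, 5, 5, 13] 
[... 698 characters left out ...]
  19. ]
side green [236, 219, 4, 4, 14] [237.5 220.5] [685.6  56.4  19. ]
side cream [185, 160, 22, 30, 349] [192.  169.8] [ 909.5 -148.1   19. ]
side cream [185, 160, 175, 145, 6605] [286.  222.3] [553.3  28.4  19. ]
side cream [283, 231, 20, 16, 262] [291.9 238.4] [521.7  89.4  19. ]
side cream [203, 267, 53, 10, 327] [232.2 271.1] [634.9 245.   19. ]
side cream [285, 271, 11, 12, 99] [289.8 275.9] [494.5 223.7  19. ]
side cream [185, 280, 111, 25, 1430] [222.3 296.1] [630.4 327.   19. ]
side cream [285, 287, 10, 6, 33] [289.2 289.6] [485.3 267.2  19. ]
side black [210, 160, 8, 10, 45] [212.8 163. ] [ 860.8 -205.5   18. ]
side black [224, 177, 37, 74, 383] [240.8 221.3] [676.1  56.3  18. ]
```

View pics/top0c.png

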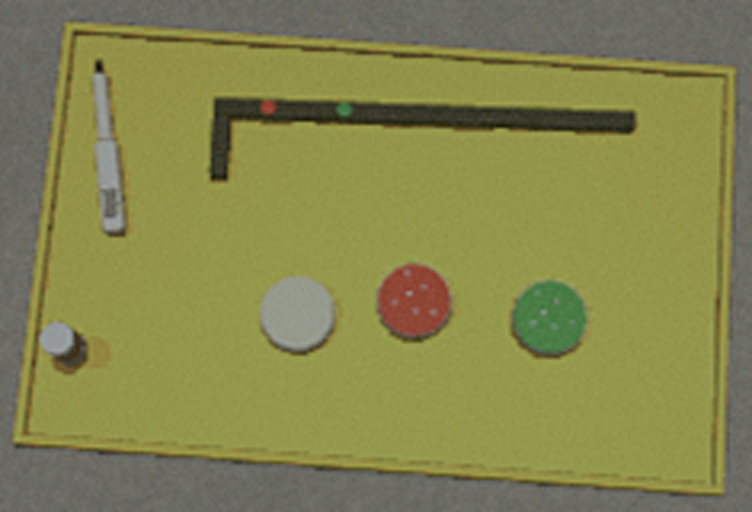

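```bash
python3 - <<'E'
from h import *
from scipy.spatial.transform import Rotation as Ro
p=np.load("top0.npz")["p"];d=np.load("top0.npz")["d"]
hsv=cv2.cvtColor(p,cv2.COLOR_RGB2HSV).astype(int);H,S,V=[hsv[...,i] for i in range(3)]
# subpixel: edges along image columns/rows on brightness (R channel), bar inner (robot-side) edge = bottom
g=p[...,0].astype(float)
def cross(a,t):  # first index crossing from dark to bright
    for i in range(len(a)-1):
        if a[i]<t<=a[i+1]: return i+(t-a[i])/(a[i+1]-a[i])
pts=[];hi=[]
for u in range(236,348):
    c=g[:,u]; k=166+int((u-228)*0.035)+ (np.argmin(c[166+int((u-228)*.035):178+int((u-228)*.035)]))
    t=(c[k]+c[k+8])/2; r=cross(c[k:k+10],t)
    t2=(c[k]+c[k-10])/2; q=cross(c[k-10:k+1][::-1],t2)
    if r and q: pts.append((u,k+r)); hi.append((u,k-q))
pts=np.array(pts);hi=np.array(hi)
def fit(P):
    for _ in range(3):
        a,b=np.polyfit(P[:,0],P[:,1],1);e=P[:,1]-a*P[:,0]-b;P=P[abs(e)<max(.4,1.5*e.std())]
    return a,b,e.std()
print(fit(pts),fit(hi))
us=np.array([240.,345.])
for nm,P in(("inner",pts),("outer",hi)):
    a,b,_=fit(P); L=np.c_[us,a*us+b]
    for z in(4,18): print(nm,z,np.round(ray("top",L,z),1).tolist())
# end piece right edge
pe=[];pl=[]
for v in range(177,188):
    r=g[v]; k=218+np.argmin(r[218:230]); pe.append((v,k+(cross(r[k:k+8],(r[k]+r[k+7])/2) or np.nan)))
    pl.append((v,k-(cross(r[k-8:k+1][::-1],(r[k]+r[k-7])/2) or np.nan)))
for nm,P in(("right",pe),("left",pl)):
    P=np.array(P);a,b=np.polyfit(P[:,0],P[:,1],1);L=np.array([[a*v+b,v] for v in(177.,187.)])
    for z in (4,18):print(nm,z,np.round(ray("top",L,z),1).tolist())
# dishes
for nm,m,c0 in(("red",((H<8)|(H>172))&(S>120),(284,229)),("green",(H>40)&(H<85)&(S>60),(326,234)),("cream",(S<115)&(V>80),(248,233))):
    mm=np.zeros(m.shape,np.uint8);mm[c0[1]-14:c0[1]+15,c0[0]-14:c0[0]+15]=m[c0[1]-14:c0[1]+15,c0[0]-14:c0[0]+15]
    cs,_=cv2.findContours(mm,cv2.RETR_EXTERNAL,cv2.CHAIN_APPROX_NONE);c=max(cs,key=cv2.contourArea)
    e=cv2.fitEllipse(cv2.convexHull(c));print(nm,np.round(e[0],1),np.round(e[1],1),"world",np.round(ray("top",[e[0]],19),1))
s=manip.read_state();print(Ro.from_euler("xyz",s["eef_rot"]).as_matrix().round(3))
# heights
c=calibration("top");T=c["world_from_camera"];v,u=np.mgrid[:420,:560]
P=np.stack([(u-280)/504.8*d,(v-209.8)/504.8*d,d],-1)@T[:3,:3].T+T[:3,3]
for a,b in((20,330),(35,290),(20,410),(110,200),(460,190),(284,229),(350,210)):print((a,b),P[b,a].round())
E
```

```text
(np.float64(0.032694453035450266), np.float64(164.7465963190838), np.float64(0.1953696735488731)) (np.float64(0.03352209349274103), np.float64(157.70298175953923), np.float64(0.1034288966114518))
inner 4 [[681.3, 112.9, 4.0], [686.5, -154.9, 4.0]]
inner 18 [[677.2, 111.4, 18.0], [682.3, -153.3, 18.0]]
outer 4 [[699.6, 114.2, 4.0], [704.5, -154.4, 4.0]]
outer 18 [[695.2, 112.7, 18.0], [700.0, -152.8, 18.0]]
right 4 [[667.9, 145.6, 4.0], [641.4, 146.2, 4.0]]
right 18 [[663.8, 143.7, 18.0], [637.7, 144.4, 18.0]]
left 4 [[667.0, 161.5, 4.0], [640.6, 160.2, 4.0]]
left 18 [[663.0, 159.5, 18.0], [636.9, 158.2, 18.0]]
red [284.  228.4] [21.  21.2] world [[540.1  -7.1  19. ]]
green [326.4 233.6] [22.2 22.8] world [[ 532.7 -111.5   19. ]]
cream [247.6 232.4] [23.9 24.3] world [[525.1  81.7  19. ]]
[[-0.    -0.969  0.245]
 [-0.001  0.245  0.969]
 [-1.     0.    -0.001]]
(20, 330) [267. 556. 109.]
(35, 290) [355. 540. 103.]
(20, 410) [124. 476. 219.]
(110, 200) [572. 404.  91.]
(460, 190) [ 633. -406.  118.]
(284, 229) [539.  -7.  17.]
(350, 210) [ 599. -170.    2.]
```

```bash
cat >> h.py <<'E'
from scipy.spatial.transform import Rotation as Ro
def Rm(): return Ro.from_euler("xyz",manip.read_state()["eef_rot"])
def yawy():
    m=Rm().as_matrix();return np.degrees(np.arctan2(m[1,1],m[0,1]))
def plan(goal,yaw,n):
    s=manip.read_state();p=s["eef_pos"];R=Rm();dy=(yaw-yawy()+180)%360-180
    D=(np.array(goal)-p)/n
    print("turn/row",round(-dy/n,2))
    for i in range(n):
        print(np.round((Ro.from_rotvec([0,0,np.radians(dy*i/n)])*R).inv().apply(D)/10,2).tolist())
E
python3 - <<'E'
from h import *
plan([512,-38,150],47.8,13)
E
```

```text
turn/row 9.08
[0.43, -3.89, -3.55]
[0.43, -4.4, -2.89]
[0.42, -4.8, -2.16]
[0.42, -5.08, -1.37]
[0.42, -5.23, -0.55]
[0.42, -5.26, 0.28]
[0.42, -5.15, 1.1]
[0.42, -4.91, 1.9]
[0.42, -4.55, 2.65]
[0.42, -4.07, 3.34]
[0.42, -3.49, 3.94]
[0.42, -2.83, 4.44]
[0.42, -2.09, 4.83]
```

>>> jog_arm(
  turn=[
    [9, 0, 0],
    [9, 0, 0],
    [9, 0, 0],
    [9, 0, 0],
    [9, 0, 0],
    [9, 0, 0],
    [9, 0, 0],
  ],
  dp=[
    [0.2, -3.9, -3.6],
    [0.2, -4.4, -2.9],
    [0.2, -4.8, -2.2],
    [0.4, -5.1, -1.4],
    [0.4, -5.2, -0.6],
    [0.4, -5.3, 0.3],
    [0.4, -5.2, 1.1],
  ],
  gripper=[0.63, 0.63, 0.63, 0.63, 0.63, 0.63, 0.63],
)

```text
clock: 0.98
eef_pos: [338.0, 213.5, 181.1]
eef_rot: [-2.123, 1.568, -1.928]
wrist_force: [0.7, 0.8, 0.4]
finger_gap: 35.1
```

```bash
python3 - <<'E'
from h import *
s=manip.read_state();print(s["eef_pos"],yawy(),s["joints"].round(2),s["finger_gap"])
plan([512,-38,70],47.8,8)
E
```

```text
[337.96388421 213.45040034 181.09198298] 101.14162313898889 [ 0.47 -0.02  1.94 -0.    1.22  0.28] 35.13943227816307
turn/row 6.67
[1.4, -3.5, 1.53]
[1.39, -3.3, 1.93]
[1.39, -3.05, 2.3]
[1.39, -2.77, 2.64]
[1.39, -2.44, 2.94]
[1.39, -2.08, 3.2]
[1.39, -1.7, 3.42]
[1.39, -1.29, 3.6]
```

>>> jog_arm(
  turn=[
    [6.7, 0, 0],
    [6.7, 0, 0],
    [6.7, 0, 0],
    [6.7, 0, 0],
    [6.7, 0, 0],
    [6.7, 0, 0],
    [6.7, 0, 0],
    [6.7, 0, 0],
  ],
  dp=[
    [1.4, -3.5, 1.5],
    [1.4, -3.3, 1.9],
    [1.4, -3.0, 2.3],
    [1.4, -2.8, 2.6],
    [1.4, -2.4, 2.9],
    [1.4, -2.1, 3.2],
    [1.4, -1.7, 3.4],
    [1.4, -1.3, 3.6],
  ],
  gripper=[0.63, 0.63, 0.63, 0.63, 0.63, 0.63, 0.63, 0.63],
)

```text
clock: 1.98
eef_pos: [510.4, -51.0, 65.8]
eef_rot: [-1.232, 1.568, -2.008]
wrist_force: [0.0, 0.3, -0.3]
finger_gap: 34.9
```

```bash
python3 - <<'E'
from h import *
s=manip.read_state();print(s["eef_pos"],yawy(),s["joints"].round(2),s["finger_gap"])
plan([512,-38,30],47.8,2)
p,d=camera("top");cv2.imwrite("pics/top1.png",p[:,:,::-1])
p,d=camera("side");cv2.imwrite("pics/side1.png",cv2.resize(p[130:330,160:420,::-1],None,fx=3,fy=3,interpolation=cv2.INTER_CUBIC))
E
```

```text
[510.42888121 -50.9749551   65.81599776] 45.539359493699614 [-0.17  0.38  1.76 -0.    1.    0.61] 34.88395616071903
turn/row -1.13
[1.79, 0.52, -0.4]
[1.79, 0.53, -0.39]
```

View pics/side1.png

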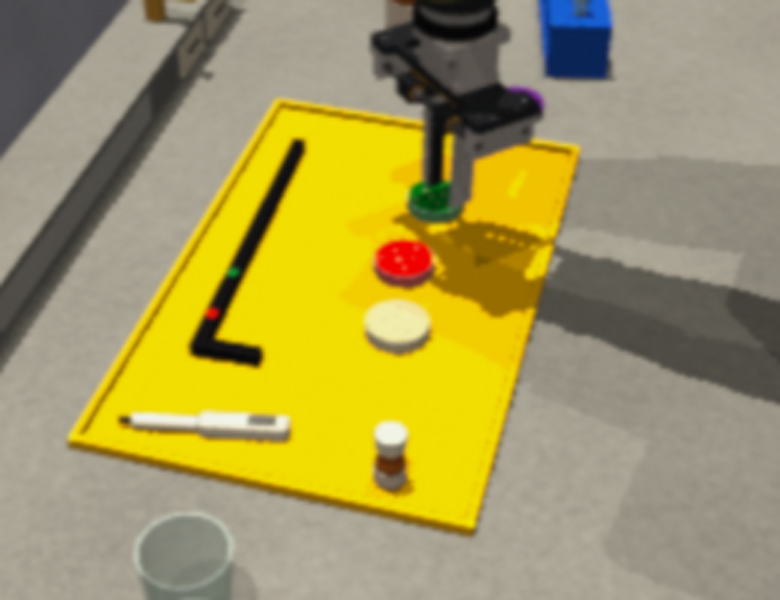

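The fork hovers behind the red dish, which sits at crop (404,260). All three dishes are undisturbed. Next I descend.

>>> jog_arm(
  turn=[
    [-2.3, 0, 0],
    [0, 0, 0],
  ],
  dp=[
    [2.0, 1.0, -0.8],
    [1.0, 0, 0],
  ],
  gripper=[0.63, 0.63],
)

```text
clock: 2.33
eef_pos: [511.4, -39.2, 34.3]
eef_rot: [-1.744, 1.567, -2.48]
wrist_force: [0.1, -0.7, -0.1]
finger_gap: 34.1
```

```bash
python3 - <<'E'
from h import *
s=manip.read_state();print(s["eef_pos"],yawy())
plan([512,-38,9],47.8,1)
E
```

```text
[511.41562468 -39.19974807  34.30814295] 47.831282032669435
turn/row 0.03
[2.53, 0.14, -0.04]
```

>>> jog_arm(
  turn=[
    [0, 0, 0],
    [0, 0, 0],
    [0, 0, 0],
  ],
  dp=[
    [1.5, 0.1, 0],
    [0.9, 0, 0],
    [0, 0, 0],
  ],
  gripper=[0.63, 0.63, 0.63],
)

```text
clock: 2.7
eef_pos: [511.7, -38.2, 9.0]
eef_rot: [-1.82, 1.567, -2.556]
wrist_force: [0.1, -0.3, -0.8]
finger_gap: 34.5
```

```bash
python3 - <<'E'
from h import *
s=manip.read_state();print(s["eef_pos"],yawy(),s["wrist_force"],s["finger_gap"])
u=np.radians(47.8);plan([651.3-32.4*np.cos(u),115.4-32.4*np.sin(u),9],47.8,1)
E
```

```text
[511.65787549 -38.22524926   8.99505078] 47.849606553965145 [ 0.06292309 -0.3001457  -0.79137379] 34.45164574806559
turn/row 0.05
[-0.06, 17.52, 0.04]
```

>>> jog_arm(
  turn=[
    [0, 0, 0],
    [0, 0, 0],
    [0, 0, 0],
    [0, 0, 0],
    [0, 0, 0],
    [0, 0, 0],
    [0, 0, 0],
    [0, 0, 0],
  ],
  dp=[
    [0, 0.5, 0],
    [0, 0.5, 0],
    [0, 0.6, 0],
    [0, 0.8, 0],
    [0, 1, 0],
    [0, 1, 0],
    [0, 1, 0],
    [0, 0.5, 0],
  ],
  gripper=[0.63, 0.63, 0.63, 0.63, 0.63, 0.63, 0.63, 0.63],
)

```text
clock: 3.7
eef_pos: [555.0, 8.7, 10.1]
eef_rot: [-1.207, 1.568, -1.942]
wrist_force: [-0.1, -0.6, 0.6]
finger_gap: 34.9
```

```bash
cat >> h.py <<'E'
def look(tag):
    p,_=camera("top");q,_=camera("side")
    a=cv2.resize(p[140:290,160:390,::-1],None,fx=3.4,fy=3.4,interpolation=cv2.INTER_CUBIC);cv2.imwrite(f"pics/t{tag}.png",a)
    a=cv2.resize(q[160:300,185:365,::-1],None,fx=4,fy=4,interpolation=cv2.INTER_CUBIC);cv2.imwrite(f"pics/s{tag}.png",a)
    for n,im in(("top",p),("side",q)):
        hsv=cv2.cvtColor(im,cv2.COLOR_RGB2HSV).astype(int);H,S,V=[hsv[...,i] for i in range(3)]
        ok=np.zeros(H.shape,bool)
        ok[(np.s_[140:290,165:385]if n=="top"else np.s_[165:300,190:350])]=1
        for k,m in(("red",((H<8)|(H>172))&(S>120)&(V>60)),("green",(H>40)&(H<85)&(S>60)&(V>40)),("cream",(S<115)&(V>80))):
            m=cv2.morphologyEx((m&ok).astype(np.uint8),cv2.MORPH_OPEN,np.ones((3,3)))
            for l,s,c in comps(m,60):
                if s[4]>600 and k=="cream" : continue
                cs,_=cv2.findContours(l.astype(np.uint8),cv2.RETR_EXTERNAL,cv2.CHAIN_APPROX_NONE)
                e=cv2.fitEllipse(cv2.convexHull(cs[0]));w=ray(n,[e[0]],19)[0]
                print(n,k,np.round(e[0],1),np.round(e[1],1),s[4],"world",w[:2].round(1))
    s=manip.read_state();print(s["clock"],s["eef_pos"].round(1),s["wrist_force"].round(1),s["finger_gap"].round(1))
E
python3 -c "
from h import *
look('2')"
```

```text
top green [326.3 233.6] [22.1 22.7] 394 world [ 532.6 -111.5]
top cream [168.7 161.1] [11.3 91.4] 449 world [697.5 294.2]
top cream [188.1 184.9] [ 8.4 61. ] 340 world [637.7 239.2]
top cream [327.  232.4] [20.9 25.5] 279 world [ 535.7 -112.9]
top cream [172.3 240.4] [10.8 11.5] 105 world [495.4 264.4]
top cream [382.7 269. ] [ 3.4 84. ] 186 world [ 453.3 -250.2]
top cream [318.5 287.4] [ 4.6 47.7] 128 world [401.  -97.4]
side red [278.2 223.8] [15.4 18.9] 235 world [572.7  40.6]
side cream [194.4 169.6] [12.1 25.1] 145 world [ 902.8 -151.3]
side cream [199.1 178.5] [ 5.6 35.9] 141 world [ 868.5 -108.3]
side cream [305.5 204. ] [ 5.7 16. ] 67 world [518.9 -67.6]
side cream [292.5 213.7] [ 8.5 23.1] 138 world [544.8 -13.4]
side cream [291.5 239.6] [13.1 21.2] 214 world [521.5  94.5]
side cream [233.3 271.2] [ 8.6 62.7] 341 world [632.2 244.7]
side cream [289.8 275.3] [10.1 13.4] 103 world [495.  221.7]Traceback (most recent call last):
  File "<string>", line 3, in <module>
    look('2')
    ~~~~^^^^^
  File "h.py", line 38, in look
    s=manip.read_state();print(s["clock"],s["eef_pos"].round(1),s["wrist_force"].round(1),s["finger_gap"].round(1))
                                                                                          ^^^^^^^^^^^^^^^^^^^^^
AttributeError: 'float' object has no attribute 'round'
```

View pics/s2.png

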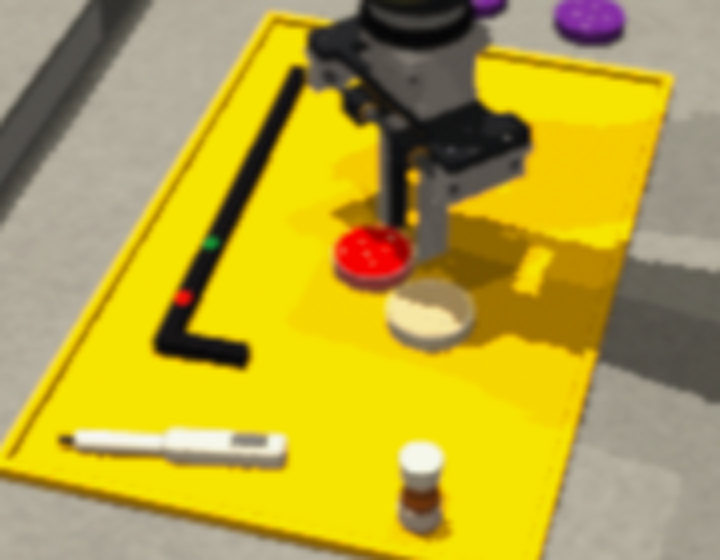

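View pics/t2.png

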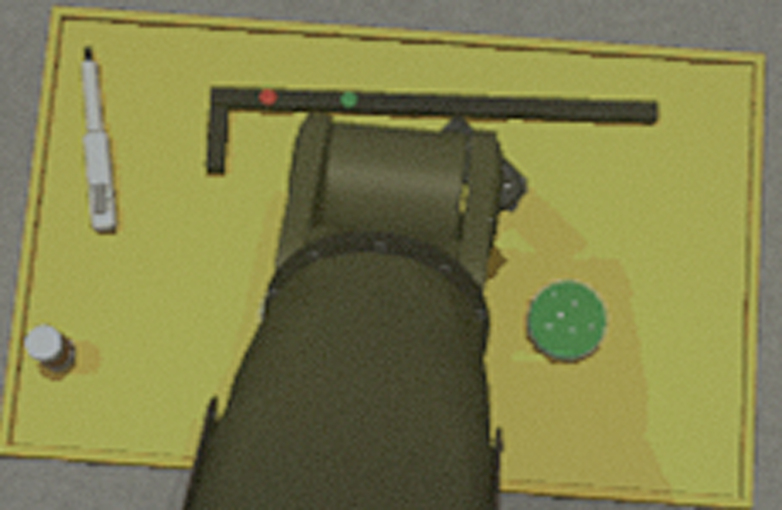

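Side view: the red dish is nestled in the fork at crop (372,255). The left finger clears the cream dish at (430,312), and red passes it with about 12 mm to spare. I continue the push.

>>> jog_arm(
  turn=[
    [0, 0, 0],
    [0, 0, 0],
    [0, 0, 0],
    [0, 0, 0],
    [0, 0, 0],
    [0, 0, 0],
    [0, 0, 0],
    [0, 0, 0],
  ],
  dp=[
    [0.1, 0.8, 0],
    [0, 1, 0],
    [0, 1, 0],
    [0, 1, 0],
    [0, 1.1, 0],
    [0, 1.2, 0],
    [0, 1.2, 0],
    [0, 0.8, 0],
  ],
  gripper=[0.63, 0.63, 0.63, 0.63, 0.63, 0.63, 0.63, 0.63],
)

```text
clock: 4.8
eef_pos: [612.8, 72.5, 8.9]
eef_rot: [-1.224, 1.568, -1.96]
wrist_force: [-0.2, 0.0, 0.1]
finger_gap: 34.5
```

```bash
sed -i 's/s\["finger_gap"\].round(1)/round(s["finger_gap"],1)/' h.py; python3 -c "
from h import *
look('3')
plan([629.5,91.4,9],47.8,1)" | grep -v top
```

```text
side red [251.3 235. ] [16.8 19.4] 253 world [630.1 104.9]
side green [304.7 196.4] [13.5 17.4] 188 world [ 529.1 -103.4]
side cream [192.5 177.2] [19.5 53. ] 325 world [ 891.2 -109.2]
side cream [226.7 160.9] [  6.4 114.8] 421 world [ 820.4 -228. ]
side cream [263.8 184.1] [28.7 30.5] 364 world [ 664.7 -132.3]
side cream [276.9 215.9] [ 6.  16.5] 77 world [585.1   7.9]
side cream [264.6 225.4] [11.1 21.5] 147 world [606.9  56.9]
side cream [291.7 238.6] [16.6 20.2] 249 world [522.2  90.3]
side cream [233.3 271.2] [ 8.7 62.3] 347 world [632.3 244.6]
side cream [289.9 275.4] [10.3 13.2] 104 world [494.8 222.1]
4.9 [612.7  72.5   8.8] [ 1.  -0.2 -0.6] 34.9
turn/row 0.04
[-0.02, 2.52, -0.02]
```

View pics/s3.png

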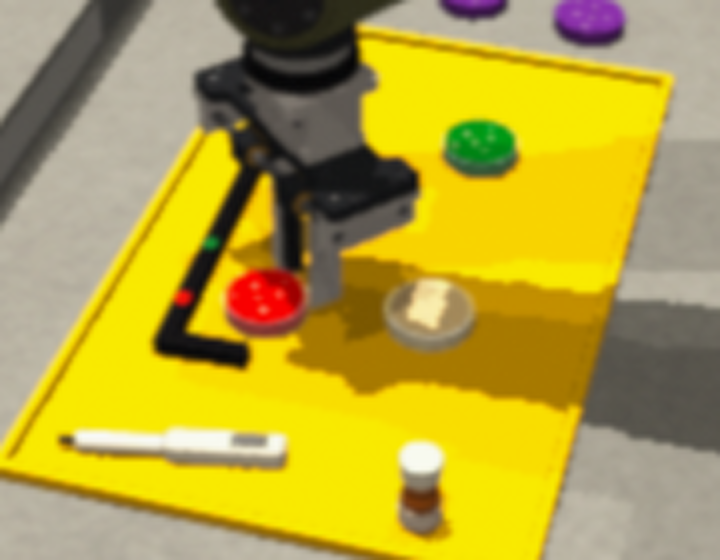

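The red dish at crop (265,300) is nearly in the corner, with about 25 mm to go. I slow down here.

>>> jog_arm(
  turn=[
    [0, 0, 0],
    [0, 0, 0],
    [0, 0, 0],
    [0, 0, 0],
    [0, 0, 0],
  ],
  dp=[
    [0, 0.6, 0],
    [0, 0.6, 0],
    [0, 0.5, 0],
    [0, 0.4, 0],
    [0, 0.2, 0],
  ],
  gripper=[0.63, 0.63, 0.63, 0.63, 0.63],
)

```text
clock: 5.52
eef_pos: [628.9, 90.2, 8.7]
eef_rot: [-1.313, 1.568, -2.049]
wrist_force: [-0.2, -0.2, 0.1]
finger_gap: 35.1
```

```bash
python3 -c "
from h import *
look('4')
plan([629.5,91.4,9],47.8,1)" | grep -v top
```

```text
side red [242.  237.1] [16.  26.1] 289 world [651.4 119.4]
side green [304.7 196.4] [13.5 17.4] 188 world [ 529.1 -103.4]
side cream [193.7 176. ] [19.3 50.3] 336 world [ 890.2 -116.5]
side cream [225.7 161. ] [  6.5 116.5] 423 world [ 823.5 -226.7]
side cream [255.9 187.2] [29.1 29.8] 373 world [ 683.2 -110.1]
side cream [269.8 218.4] [ 6.6 18.4] 88 world [601.2  24.1]
side cream [257.6 228.9] [ 9.1 22.3] 137 world [621.3  76.1]
side cream [291.7 238.6] [15.7 20.6] 263 world [522.2  90.4]
side cream [233.3 271.2] [ 8.7 62.3] 347 world [632.3 244.6]
side cream [289.9 275.4] [10.3 13.2] 104 world [494.8 222.1]
5.625 [628.8  90.2   8.7] [ 0.1  0.4 -0.4] 34.6
turn/row 0.01
[-0.03, 0.14, -0.03]
```

View pics/s4.png

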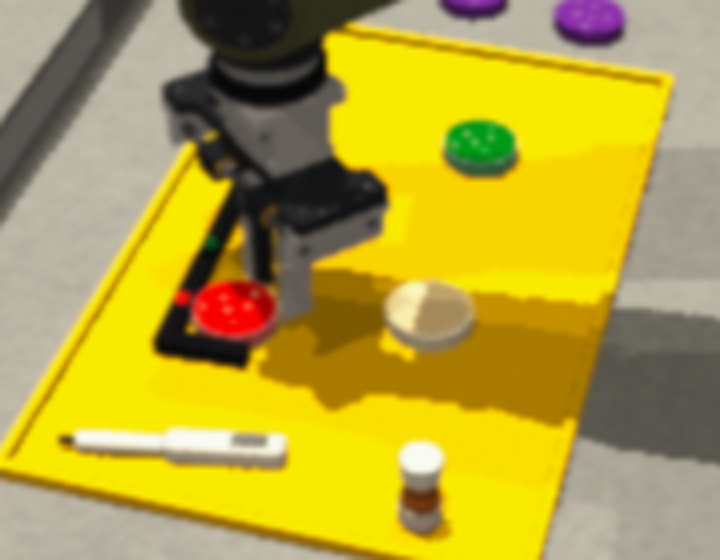

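It is near contact, so I creep in 1 mm steps until the force rises.

>>> jog_arm(
  turn=[
    [0, 0, 0],
    [0, 0, 0],
  ],
  dp=[
    [0, 0.1, 0],
    [0, 0.1, 0],
  ],
  gripper=[0.63, 0.63],
)

```text
clock: 5.88
eef_pos: [629.7, 90.8, 8.6]
eef_rot: [-1.457, 1.566, -2.193]
wrist_force: [-4.0, -6.5, 2.4]
finger_gap: 34.6
```

>>> jog_arm(
  turn=[
    [0, 0, 0],
  ],
  dp=[
    [0, 0.1, 0],
  ],
  gripper=[0.63],
)

```text
clock: 6.0
eef_pos: [629.8, 90.8, 8.5]
eef_rot: [-1.583, 1.565, -2.32]
wrist_force: [-6.8, -5.4, 4.4]
finger_gap: 34.9
```

>>> jog_arm(
  turn=[
    [0, 0, 0],
  ],
  dp=[
    [0, 0.1, 0],
  ],
  gripper=[0.63],
)

```text
clock: 6.12
eef_pos: [629.8, 90.7, 8.5]
eef_rot: [-1.667, 1.562, -2.404]
wrist_force: [-6.4, -5.3, 4.2]
finger_gap: 34.7
```

Resistance appears in both x and y at the predicted spot, so red is jammed in the corner. I back off straight.

>>> jog_arm(
  turn=[
    [0, 0, 0],
    [0, 0, 0],
    [0, 0, 0],
    [0, 0, 0],
    [0, 0, 0],
    [0, 0, 0],
  ],
  dp=[
    [0, -0.2, 0],
    [0, -0.5, 0],
    [0, -1.5, 0],
    [-2, -1.5, 0],
    [-5, -3, 0],
    [-3, -6, 0],
  ],
  gripper=[0.63, 0.63, 0.63, 0.63, 0.63, 0.63],
)

```text
clock: 6.88
eef_pos: [545.8, -0.3, 107.4]
eef_rot: [-1.873, 1.561, -2.607]
wrist_force: [0.1, -1.2, -0.2]
finger_gap: 34.7
```

```bash
python3 -c "
from h import *
look('5')
print(yawy())
u=np.radians(54);g=np.array([532.6,-111.5]);v=np.array([np.cos(u),np.sin(u)])
print(g-42*v, np.array([652.4,55.4])-32.4*v)
plan([*(g-42*v),100],54,6)" 
```

```text
top red [237.  182.1] [19.2 21.2] 289 world [651.7 117.1]
top green [326.4 233.6] [22.3 22.5] 391 world [ 532.5 -111.5]
top cream [168.7 161.1] [11.3 91.4] 449 world [697.5 294.2]
top cream [188.1 184.9] [ 8.4 61. ] 340 world [637.7 239.2]
top cream [249.5 182.5] [ 9.1 28.5] 145 world [652.2  85.7]
top cream [305.6 197.1] [ 9.9 17. ] 84 world [621.9 -56.8]
top cream [244.1 213.1] [ 7.5 13.8] 81 world [573.   93.7]
top cream [303.7 221.1] [ 7.1 11.6] 68 world [560.9 -54.7]
top cream [327.2 232.9] [20. 24.] 216 world [ 534.4 -113.6]
top cream [172.3 240.3] [10.8 11.4] 102 world [495.6 264.4]
top cream [382.7 270.6] [ 3.4 75.3] 169 world [ 449.4 -250.2]
top cream [324.7 287.6] [ 6.5 32.4] 111 world [ 401.2 -112. ]
side red [241.6 237.5] [14.8 25.3] 277 world [652.  121.3]
side green [304.7 196.5] [13.3 17.2] 179 world [ 529.1 -102.7]
side cream [194.7 169.2] [12.1 25.5] 142 world [ 902.7 -153.6]
side cream [333.6 170.7] [14.3 54.8] 290 world [ 469.1 -263.4]
side cream [300.1 180.2] [10.  26.9] 158 world [ 561.2 -182.4]
side cream [349.7 220.2] [18.2 42.5] 247 world [383.8 -27.1]
side cream [291.6 238.6] [15.6 20.7] 250 world [522.3  90.3]
side cream [233.3 271.2] [ 8.5 62.2] 336 world [632.1 244.6]
side cream [289.8 275.3] [10.  13.2] 102 world [494.9 221.9]
6.975 [544.7  -2.6 108.5] [ 0.2  0.4 -0.2] 34.5
47.71237585472319
[ 507.9130194  -145.47871376] [633.35575783  29.18784938]
turn/row -1.05
[0.16, -2.17, 1.15]
[0.16, -2.19, 1.11]
[0.16, -2.21, 1.07]
[0.16, -2.23, 1.03]
[0.16, -2.25, 0.99]
[0.16, -2.27, 0.95]
```

View pics/s5.png

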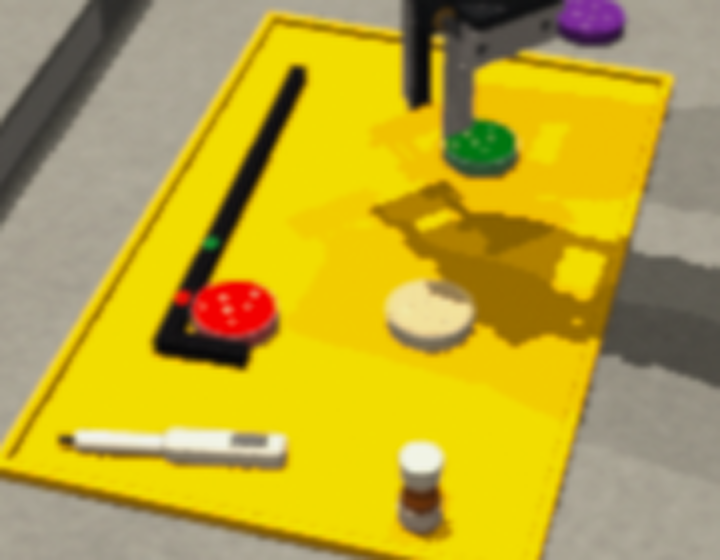

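View pics/t5.png

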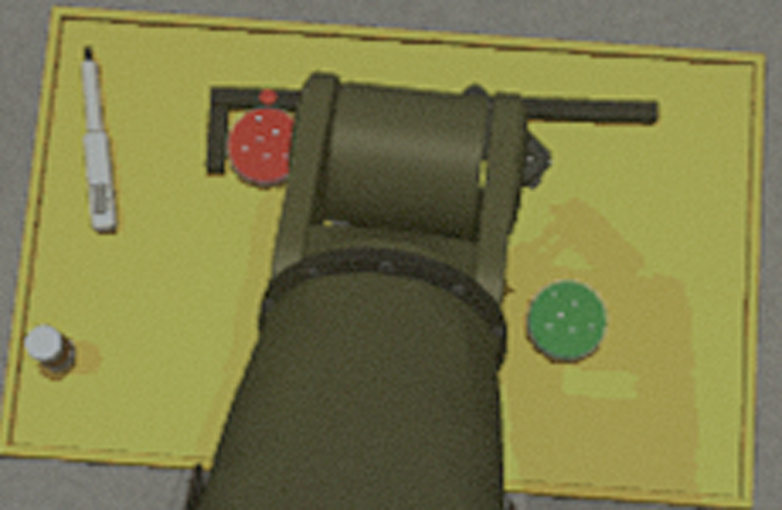

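Red sits in the corner, at t5 (265,147) and s5 (234,310), and cream is unmoved. Next I go behind the green dish.

>>> jog_arm(
  turn=[
    [-1, 0, 0],
    [-1, 0, 0],
    [-1, 0, 0],
    [-1, 0, 0],
    [-1, 0, 0],
    [-1.2, 0, 0],
    [0, 0, 0],
  ],
  dp=[
    [0.1, -2.2, 1.2],
    [0.1, -2.2, 1.1],
    [0.1, -2.2, 1.1],
    [0.1, -2.2, 1.0],
    [0.1, -2.2, 1.0],
    [0.1, -2.2, 1.0],
    [0, 0, 0],
  ],
  gripper=[0.63, 0.63, 0.63, 0.63, 0.63, 0.63, 0.63],
)

```text
clock: 7.85
eef_pos: [509.4, -147.5, 101.4]
eef_rot: [-1.911, 1.564, -2.537]
wrist_force: [0.8, 0.1, 0.4]
finger_gap: 34.7
```

```bash
python3 -c "
from h import *
s=manip.read_state();print(s['eef_pos'],yawy())
plan([508,-145.5,35],54,3)" 
```

```text
[ 509.38576168 -147.5311021   101.37151695] 54.11160855380786
turn/row 0.04
[2.21, 0.04, -0.07]
[2.21, 0.04, -0.07]
[2.21, 0.04, -0.07]
```

>>> jog_arm(
  turn=[
    [0, 0, 0],
    [0, 0, 0],
    [0, 0, 0],
    [0, 0, 0],
    [0, 0, 0],
    [0, 0, 0],
  ],
  dp=[
    [2.4, 0, -0.2],
    [2.4, 0, 0],
    [1.8, 0, 0],
    [1.5, 0, 0],
    [0.8, 0, 0],
    [0, 0, 0],
  ],
  gripper=[0.63, 0.63, 0.63, 0.63, 0.63, 0.63],
)

```text
clock: 8.6
eef_pos: [509.3, -142.5, 9.0]
eef_rot: [-1.847, 1.566, -2.473]
wrist_force: [0.5, 0.3, 1.2]
finger_gap: 34.7
```

```bash
python3 -c "
from h import *
look('6')
plan([633.4,29.2,9],54,1)" |egrep 'red|green|\['|grep -v cream 
```

```text
top red [237.8 182.2] [20.2 21.1] 319 world [651.5 115.1]
side red [241.5 237.6] [14.7 25.3] 275 world [652.2 121.7]
side green [304.9 196.1] [14.  17.5] 191 world [ 529.  -105.1]
8.7 [ 509.6 -142.7    9.7] [0.8 0.8 0.3] 34.7
[-0.02, 21.19, -0.05]
```

View pics/s6.png

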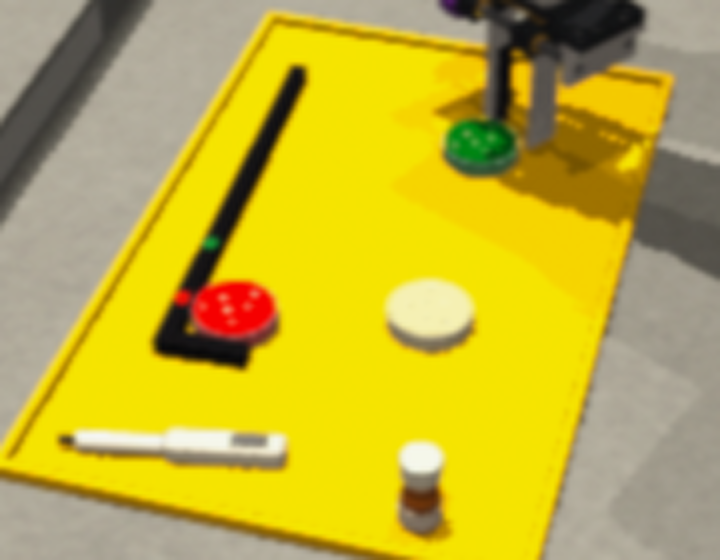

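Red measures (651.5,115.1) against a target of (651.3,115.4), and the fork stands behind green at s6 (480,146). I push.

>>> jog_arm(
  turn=[
    [0, 0, 0],
    [0, 0, 0],
    [0, 0, 0],
    [0, 0, 0],
    [0, 0, 0],
    [0, 0, 0],
    [0, 0, 0],
    [0, 0, 0],
  ],
  dp=[
    [0, 0.4, 0],
    [0, 0.6, 0],
    [0, 0.8, 0],
    [0, 1, 0],
    [0, 1.2, 0],
    [0, 1.2, 0],
    [0, 1.2, 0],
    [0, 1.2, 0],
  ],
  gripper=[0.63, 0.63, 0.63, 0.63, 0.63, 0.63, 0.63, 0.63],
)

```text
clock: 9.7
eef_pos: [558.0, -77.0, 10.8]
eef_rot: [-1.051, 1.567, -1.678]
wrist_force: [-0.2, -0.8, -0.2]
finger_gap: 34.7
```

>>> jog_arm(
  turn=[
    [0, 0, 0],
    [0, 0, 0],
    [0, 0, 0],
    [0, 0, 0],
    [0, 0, 0],
    [0, 0, 0],
    [0, 0, 0],
    [0, 0, 0],
  ],
  dp=[
    [0, 1.2, 0],
    [0, 1.2, 0],
    [0, 1.2, 0],
    [0, 1.2, 0],
    [0, 1.2, 0],
    [0, 1.0, 0],
    [0, 0.8, 0],
    [0, 0.4, 0],
  ],
  gripper=[0.63, 0.63, 0.63, 0.63, 0.63, 0.63, 0.63, 0.63],
)

```text
clock: 10.7
eef_pos: [609.7, -5.4, 10.4]
eef_rot: [-1.082, 1.567, -1.708]
wrist_force: [-0.9, 0.1, 0.2]
finger_gap: 34.5
```

```bash
python3 -c "
from h import *
look('7')
plan([633.4,29.2,9],54,1)" |egrep 'red|green|\['|grep -v cream 
```

```text
top red [237.7 182.1] [20.3 21.3] 323 world [651.6 115.4]
side red [241.6 237.6] [14.7 25.4] 276 world [652.  121.4]
side green [261.5 218.1] [15.1 18.9] 225 world [624.1  28.9]
10.8 [609.6  -5.5  10.4] [-0.3 -1.   0.3] 34.8
[0.12, 4.21, -0.1]
```

View pics/s7.png

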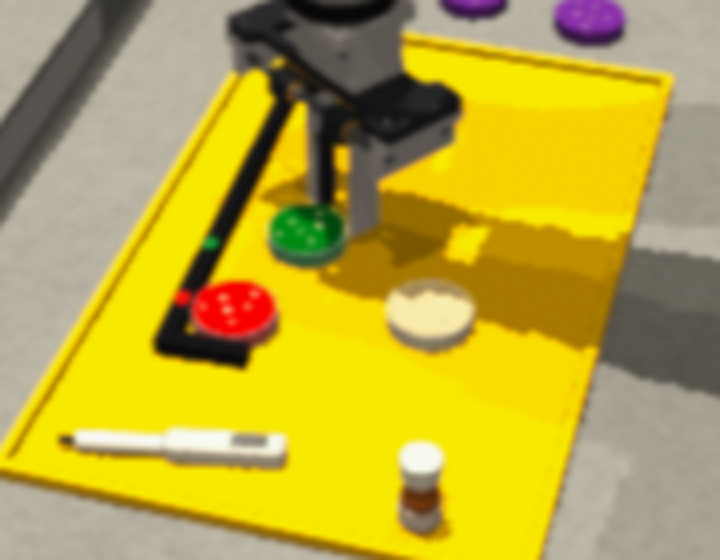

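Green rides in the fork at s7 (307,235), with 42 mm left. I continue more slowly.

>>> jog_arm(
  turn=[
    [0, 0, 0],
    [0, 0, 0],
    [0, 0, 0],
    [0, 0, 0],
    [0, 0, 0],
    [0, 0, 0],
    [0, 0, 0],
    [0, 0, 0],
  ],
  dp=[
    [0.1, 0.6, 0],
    [0, 0.8, -0.1],
    [0, 0.8, 0],
    [0, 0.6, 0],
    [0, 0.5, 0],
    [0, 0.3, 0],
    [0, 0.2, 0],
    [0, 0.1, 0],
  ],
  gripper=[0.63, 0.63, 0.63, 0.63, 0.63, 0.63, 0.63, 0.63],
)

```text
clock: 11.8
eef_pos: [632.9, 28.4, 9.1]
eef_rot: [-1.132, 1.566, -1.759]
wrist_force: [-1.3, -1.8, 0.7]
finger_gap: 35.1
```

```bash
python3 -c "
from h import *
look('8')
plan([633.4,29.2,9],54,1)" |egrep 'red|green|\['|grep -v cream 
```

```text
top red [230.4 181.6] [ 6.7 14.2] 70 world [652.1 133.6]
side red [241.8 237.1] [15.7 25.5] 292 world [651.9 119.6]
side green [248.5 223.1] [13.8 25.1] 245 world [652.5  59.3]
11.9 [632.9  28.3   9.1] [-0.9 -0.6  0.7] 34.9
[0.01, 0.11, -0.01]
```

View pics/s8.png

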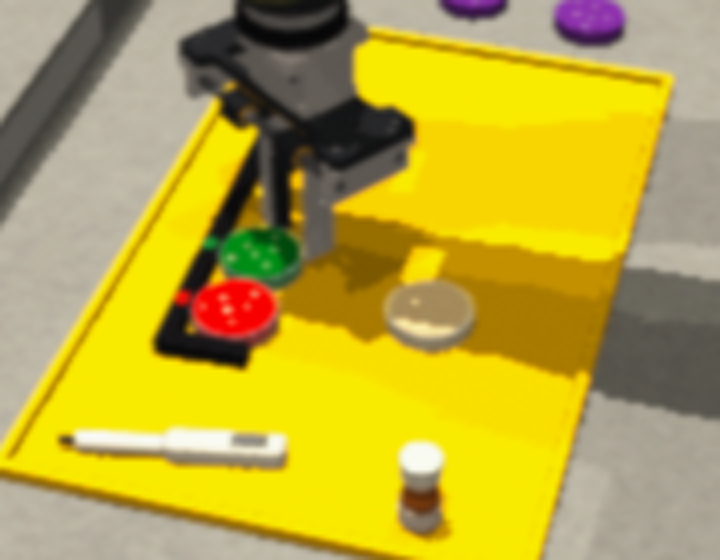

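Green is nearly seated, at s8 (260,257) beside red at (234,310). I creep in.

>>> jog_arm(
  turn=[
    [0, 0, 0],
  ],
  dp=[
    [0, 0.1, 0],
  ],
  gripper=[0.63],
)

```text
clock: 12.02
eef_pos: [633.2, 28.6, 9.1]
eef_rot: [-1.235, 1.566, -1.862]
wrist_force: [-3.8, -5.5, 2.8]
finger_gap: 34.9
```

>>> jog_arm(
  turn=[
    [0, 0, 0],
  ],
  dp=[
    [0, 0.1, 0],
  ],
  gripper=[0.63],
)

```text
clock: 12.15
eef_pos: [633.5, 28.7, 9.1]
eef_rot: [-1.35, 1.564, -1.977]
wrist_force: [-4.5, -7.8, 2.3]
finger_gap: 34.7
```

>>> jog_arm(
  turn=[
    [0, 0, 0],
  ],
  dp=[
    [0, 0.1, 0],
  ],
  gripper=[0.63],
)

```text
clock: 12.28
eef_pos: [633.6, 28.7, 9.0]
eef_rot: [-1.464, 1.563, -2.091]
wrist_force: [-4.2, -6.8, 3.0]
finger_gap: 35.0
```

Both force components have plateaued, so green is seated. I retreat and move clear for the check.

>>> jog_arm(
  turn=[
    [0, 0, 0],
    [0, 0, 0],
    [0, 0, 0],
    [0, 0, 0],
    [0, 0, 0],
    [0, 0, 0],
    [0, 0, 0],
    [0, 0, 0],
  ],
  dp=[
    [0, -0.2, 0],
    [0, -0.5, 0],
    [0, -1.5, 0],
    [-2, -1.5, 0],
    [-5, -3, 0],
    [-3, -6, 0],
    [0, -6, 0],
    [0, -6, 0],
  ],
  gripper=[0.63, 0.63, 0.63, 0.63, 0.63, 0.63, 0.63, 0.63],
)

```text
clock: 13.28
eef_pos: [486.0, -172.5, 111.0]
eef_rot: [-1.301, 1.563, -1.925]
wrist_force: [-0.1, -1.3, -0.4]
finger_gap: 34.9
```

```bash
python3 -c "
from h import *
look('9')" 
```

```text
top red [237.7 182.1] [20.3 21.3] 323 world [651.6 115.4]
top green [261.6 183.1] [21.3 21.9] 364 world [652.2  55.2]
top cream [168.7 161.1] [11.3 91.4] 447 world [697.5 294.2]
top cream [188.1 185. ] [ 8.3 61.3] 337 world [637.5 239.1]
top cream [371.7 218.4] [15.6 33. ] 356 world [ 576.8 -222. ]
top cream [247.5 232.5] [24.  24.5] 471 world [525.   81.8]
top cream [172.3 240.3] [10.8 11.4] 102 world [495.6 264.4]
side red [241.8 236.9] [16.2 25.5] 290 world [652.3 118.8]
side green [248.2 223.3] [13.5 24.5] 242 world [653.1  60.1]
side cream [194.7 169.2] [12.1 25.5] 142 world [ 902.7 -153.6]
side cream [340.6 169.9] [ 11.4 115.6] 407 world [ 448.1 -274.5]
side cream [292.  238.2] [16.7 20.5] 281 world [521.6  88.5]
side cream [233.4 271.2] [ 8.5 62.3] 335 world [632.  244.7]
side cream [289.8 275.3] [10.  13.2] 102 world [494.9 221.9]
13.375 [ 484.7 -174.8  111. ] [-0.7 -0.1 -0.7] 34.9
```

View pics/s9.png

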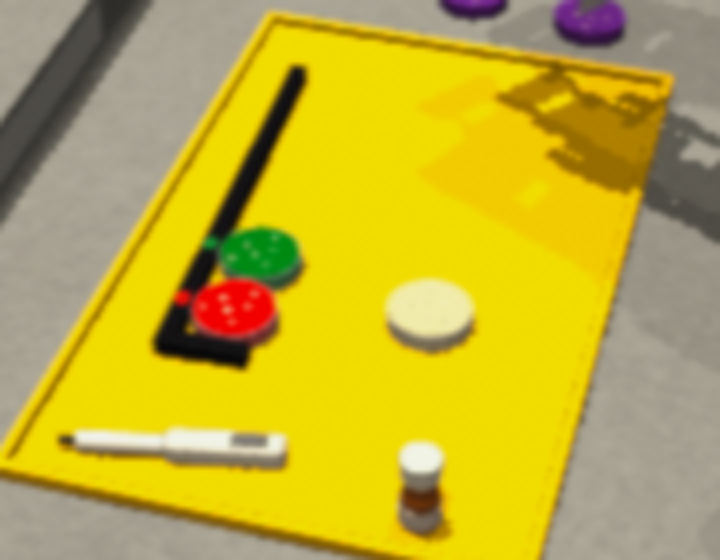

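View pics/t9.png

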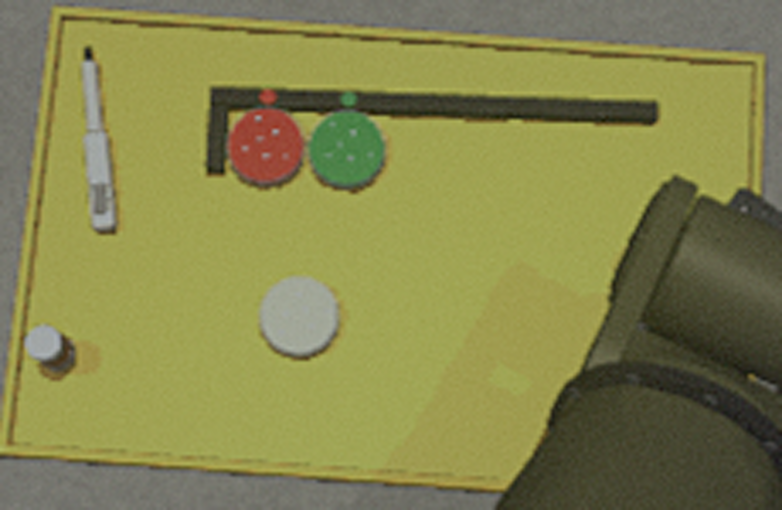

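Top view: red (265,147) and green (347,149) sit against the bar, in line with their dots. Their centres measure 60.2 mm apart, and cream at (300,316) is unmoved. I let the arm settle for one row, then hand in.

>>> jog_arm(
  turn=[
    [0, 0, 0],
    [0, 0, 0],
  ],
  dp=[
    [0, 0, 0],
    [0, 0, 0],
  ],
  gripper=[0.63, 0.63],
)

```text
clock: 13.62
eef_pos: [484.4, -174.8, 111.1]
eef_rot: [-1.33, 1.562, -1.96]
wrist_force: [-0.2, 0.7, -1.1]
finger_gap: 34.5
```

```bash
python3 -c "
from cell import order
print(order.sign_off())"
```

```text
the job is handed in; nothing more can be done
None
```

I pushed the red dish into the corner of the stop, then the green dish in beside it, with the two fingertips as a fork. I handed the job in at about 13.6 s.

**Positions (top camera):** red measured (651.6, 115.4) mm against a target of (651.3, 115.4). Green measured (652.2, 55.2) against (652.4, 55.4). Their centres are 60.2 mm apart, against 60 mm for touching dishes.

**Contact:** at the end of each push the wrist force rose to about 4–8 N in both x and y. That is consistent with each dish pressing on both of its stops.

**Bystanders:** cream stayed at (525, 82), and neither the vial nor the pen moved. I did not re-measure the beaker and reagent bottle, which were away from the arm's path.

**Disagreement:** the side camera put red and green 3–5 mm further along y than the top camera did. It showed a similar offset for cream before anything was moved. I put it down to its slanted view including the dish walls, and relied on the top view and the contact forces.

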